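Slide the test carriage home and shut the guard

ROBOT

A 6-joint arm with a two-finger parallel gripper is mounted at the origin on the work surface. World frame = base frame: x ahead of the robot, y to its left, z up, the work surface at z = 0. Lengths are in m, angles in rad, forces in N, time in s.
With the tool pointing down it reaches from about 0.35 to 0.975 m from the base axis. Payload 4.9 kg.
Tool frame: the origin (TCP) lies midway between the tips of the shut fingers; the grasp point (between the pads) lies 19 mm behind it; y points along the fingers, z is the direction in which the jaws open and shut, and the axes are right-handed (so a half turn about y gives the same grasp; the last joint's range is limited). The gripper opens to 85 mm and grips with 20 to 120 N. Pads are 22 mm wide; open, the fingers measure 114 mm over their backs; the gripper's body (76 mm by 85 mm) begins 54 mm behind the grasp point. The pads swing forward as they close: fully open they stand 13 mm farther back than shut.
Start: joints at [1.065, 0.053, 1.613, -0, 1.476, -0.119], TCP at [0.236, 0.579, 0.231] pointing down, gripper open.
Joint ranges: [-3.01, 3.01], [-1.01, 2.22], [0.06, 2.58], [-1.02, 4.17], [0.09, 2.62], [-3.14, 3.14]. Speed limits (rad/s): [2.57, 2.57, 3.14, 3.14, 3.14, 3.14].

INTERFACE

Orientations are given as a unit quaternion [w, x, y, z].
In Python, from plant import * gives the robot as it stands.
- The arm moves only by the shell command python3 -m crank 'ROWS'. ROWS is JSON, a list that holds one entry, the list of rows, each a list of 5 numbers: the gripper command: -1 is shut, 1 is fully open, values between are in proportion, then the shift along the tool's x, y, z in cm, then the turn about the tool's y in degrees. In form: [[[jaw, dx, dy, dz, twist], ...]]. A call has 1 to 8 rows; each row shifts and turns the commanded pose from where the row before left it, along the tool's axes as they then stand; what a row does not reach is not made up. A row lasts 1/8 s, in which the tool goes at most 62.5 mm and 10.7 degrees, less where a joint would pass 70% of its speed; a pose out of reach is approached as far as the arm can. A call with a gripper value outside its range is refused whole. The fingers move at their own pace and stop on an object; the grip force is fixed at half the most. Time passes only in rows, so rows that do not move let the fingers close. It gives the time, the measured TCP pose, the force and the opening at its end, in the units of the state.
- state(): the state, without advancing time (a new reading comes with each control period).
- grab_frame(name): name is "scene" or "top" or "wrist"; returns a dict with "frame" (480x640x3 uint8, red, green, blue), "fx", "fy", "cx", "cy" (pixels), "pose" (4x4, takes a point from camera to world coordinates). Camera axes: x right, y up, looking along -z (the intrinsics and any distortion apply to the point x, -y, -z); pixel columns grow to the right and rows downward; lengths in m; the calibration is good to about 2 mm. The wrist camera is an equidistant fisheye: a pixel r from the principal point sees the ray r / f radians off the axis. A picture is of the moment at which its call begins. There is no depth.
- job_done(): hands the job in, once; it reports no verdict.
The state is a dict: "time": time; "joint_pos": joint angles; "joint_vel": joint speeds; "joint_efforts": joint torques, N m; "tool_pos": TCP position; "tool_rot": TCP orientation; "contact_force": force on the tool from outside, world axes, zero at the start; "ft_torque": the same for the moment, N m; "gripper_width": opening from 0.0 (shut) to 1.0 (fully open).
Only numpy, scipy, OpenCV 4.12 (cv2) and the standard library are available. Lean on these libraries where they do the work, as an engineer would, in place of code of your own. Each camera call takes 0.05 s, during which the arm holds its last target.

TASK

Get the test rig ready to run: push the specimen carriage along its guide bed until it is fully home against the end stop by the red drive head, and only then push the open guard cover over and down until it is fully shut. Do it all by pushing with the fingertips: do not lift or tip the carriage, and leave the spare hub, the wrench and the oil bottle where they are.

Things in the scene. Friction and masses are not known exactly. Their poses are not given: they have to be found in the camera images.
- rig: Test rig fixed to the bench: aluminium base plate 220 (x) x 480 (y) x 20 mm, origin at the centre of its underside, z up, x away from the robot at zero yaw. A guide bed runs along y on its top: two steel rails 12 mm high, 10 mm wide, inner faces at x = -36.5 and 36.5 mm, y = -240 to 85 mm. Guard posts at x = 54 to 78 mm, y = -45 and 75 mm, 106 mm high.
- spindle (a point): Tip of the drive head's spindle nose (rig x = 0, y = 67 mm, 82 mm above the bench). The red drive head stands behind it at the rig's +y end: 130 (x) x 140 (y) mm, from rig y = 88 to 228 mm, its top 135 mm above the bench.
- stop (a point): Centre of the foot of the face of the end stop that the carriage must meet (rig x = 0, y = 65, z = 20 mm: the level of the bed). The stop is a dark bar 70 mm wide and 26 mm high. Axes as the rig's; the carriage comes from -y.
- carriage: Loose carriage, 0.35 to 0.7 kg, on the bed between the rails (1.5 mm play a side): black plate 70 (x) x 165 (y) x 16 mm, origin centre of underside, axes as the rig's. On its +y end a fixed steel cylinder, 40 mm diameter, lying along y, top 76 mm up; at its -y end an upright push plate 60 x 10 mm, top 50 mm up. Plain friction (a few N). Starts 60 to 110 mm short of the stop.
- carriage_nose (a point): Centre of the lower front (+y) edge of the carriage's plate; it comes to the point stop when the carriage is home.
- push_face (a point): Point on the outer (-y) face of the carriage's push plate, in the middle of its width, 33 mm above the carriage's underside (53 mm above the bench, 17 mm below the plate's top). Push here towards the rig's +y. The push plate's face is free from above.
- guard (a joint): Angle of the guard cover (rad), about the rig's y: 0 = shut, level over the specimen; 1.57 = upright; stop at 1.9, leaning away from the robot. Starts at 1.3 to 1.75; stiff hinge (0.25 N m), stays where left. Bent aluminium sheet, 0.25 kg, 125 mm from hinge to free edge, 100 mm wide, 3 mm thick; a 32 mm lip on the free edge and a 30 mm skirt on the -y side point down when shut.
- guard_hinge (a point): Middle of the guard's hinge line, at rig x = 62, y = 15 mm, 105 mm above the bench. The cover's outer face lies 3 mm outside the hinge line. When shut it reaches from here 125 mm towards the rig's -x.
- guard_edge (a point): Middle of the guard's free edge, on its outer face (upper when shut): 125 mm from the hinge.
- spare_hub: Bystander: loose stepped steel hub, 40 mm diameter, 36 mm high, standing on the rig's base plate beside the guide bed on the robot's side; origin at the centre of its underside.
- wrench: Bystander: loose wrench lying on the bench between the robot and the rig.
- oil: Bystander: loose white oil bottle, 48 mm diameter, 120 mm high, on the bench beyond the rig; origin at the centre of its underside.
Mind the look-alikes: they are no part of the job. Of the things like the carriage, leave any that is yellow; of the rest the larger one is meant.

How it is judged:
By the outcome, as a careful person would: the job done as asked, in the order asked, and still so for the second after the job is handed in, with the robot touching nothing.
It also fails if it takes over 51 s, if anything falls off the work surface, if the arm or the gripper's body presses on something with over 40 N, if the wrist force passes 120 N, or if a joint passes its speed limit or range.

## Working session

There is one attempt and no reset: what is moved stays moved. The work goes in short steps, Python scripts to look and compute and a shell command to move; the robot and the scene stay as the last step left them, time stands still between calls to the robot, and variables do not carry over. Pictures are saved under pics/ and viewed, and the job is handed in when it is done.

```bash
mkdir -p pics; ls
python3 - <<'E'
from plant import *
import cv2
print(state())
for n in ["scene","top","wrist"]:
    g=grab_frame(n); cv2.imwrite(f"pics/{n}0.png",g["frame"][:,:,::-1]); print(n,g["fx"],g["fy"],g["cx"],g["cy"],g["pose"], [k for k in g])
E
```

```text
pics
{'time': 0.0, 'joint_pos': array([ 1.06501560e+00,  5.33655101e-02,  1.61428101e+00, -1.84348074e-05,
        1.47597703e+00, -1.18977600e-01]), 'joint_vel': array([-0.00017124, -0.00074066, -0.0008063 , -0.00046144, -0.00136504,
        0.00106901]), 'joint_efforts': array([ 1.56194081e-03, -3.93676865e+01, -3.70181608e+01,  7.68517384e-05,
        6.99078402e-03, -1.11178352e-05]), 'tool_pos': array([0.23546147, 0.57828935, 0.2300654 ]), 'tool_rot': array([-0.69323807,  0.69460862, -0.13611842,  0.13568944]), 'contact_force': array([ 0.40723132,  0.54905393, -0.20509848]), 'ft_torque': array([ 0.03835104, -0.03118883,  0.01538771]), 'gripper_width': 1.002175599818958}
scene 573.747431383623 573.747431383623 320.3960308488604 231.8245932308562 [[ 0.63601848 -0.59922742  0.48621703  1.05640498]
 [ 0.77153601  0.48189118 -0.41534694 -0.46212226]
 [ 0.01458358  0.63930227  0.76881722  0.91189608]
 [ 0.          0.          0.          1.        ]] ['frame', 'fx', 'fy', 'cx', 'cy', 'pose']
top 558.585960870495 558.585960870495 309.36043790267325 234.29104971135658 [[ 0.01123737  0.98650866 -0.16332296  0.35278778]
 [-0.99966501  0.01489182  0.02116851 -0.03472737]
 [ 0.02331509  0.16303037  0.98634553  1.26282043]
 [ 0.          0.          0.          1.        ]] ['frame', 'fx', 'fy', 'cx', 'cy', 'pose']
wrist 371.64829954431775 371.64829954431775 326.01813901138456 240.21782881349063 [[ 0.37910064 -0.8768058  -0.29579435  0.15933272]
 [ 0.9253538   0.35860767  0.12296698  0.61013421]
 [-0.00174404 -0.32033129  0.94730398  0.37141835]
 [ 0.          0.          0.          1.        ]] ['frame', 'fx', 'fy', 'cx', 'cy', 'pose']
```

View pics/scene0.png

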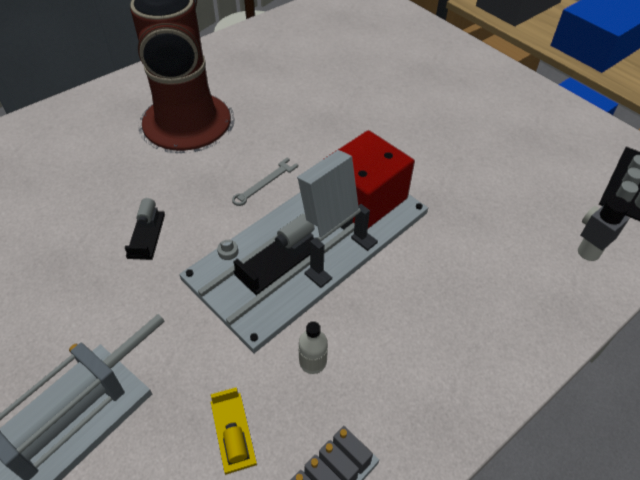

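View pics/top0.png

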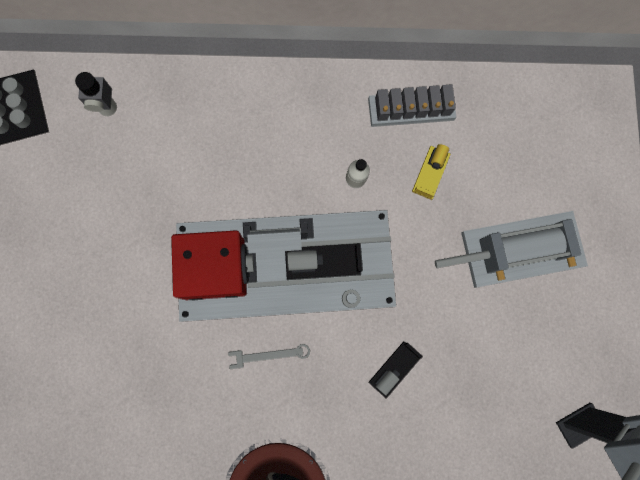

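View pics/wrist0.png

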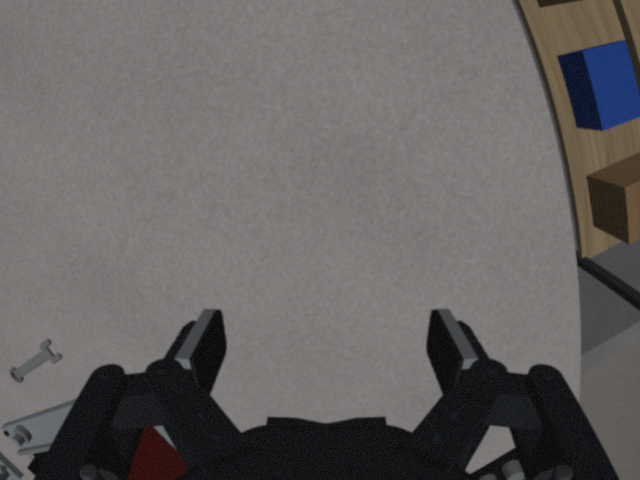

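```bash
cat > h.py <<'E'
import numpy as np, cv2
from plant import *
def proj(g,P):
    P=np.atleast_2d(P); T=np.linalg.inv(g["pose"]); c=P@T[:3,:3].T+T[:3,3]
    return np.c_[g["cx"]+g["fx"]*c[:,0]/-c[:,2], g["cy"]+g["fy"]*-c[:,1]/-c[:,2]]
def ray(g,u,v):
    d=np.array([(u-g["cx"])/g["fx"],-(v-g["cy"])/g["fy"],-1.]); return g["pose"][:3,3], g["pose"][:3,:3]@d
def at_z(g,u,v,z):
    o,d=ray(g,u,v); return o+d*(z-o[2])/d[2]
def crop(g,name,x0,y0,x1,y1):
    s=min(800/(x1-x0),600/(y1-y0)); im=cv2.resize(g["frame"][y0:y1,x0:x1,::-1],None,fx=s,fy=s,interpolation=cv2.INTER_CUBIC); cv2.imwrite(name,im); print(name,s)
E
python3 - <<'E'
from h import *
g=grab_frame("top"); crop(g,"pics/t1.png",165,200,405,330)
g=grab_frame("scene"); crop(g,"pics/s1.png",170,120,440,360)
E
```

```text
pics/t1.png 3.3333333333333335
pics/s1.png 2.5
```

View pics/t1.png

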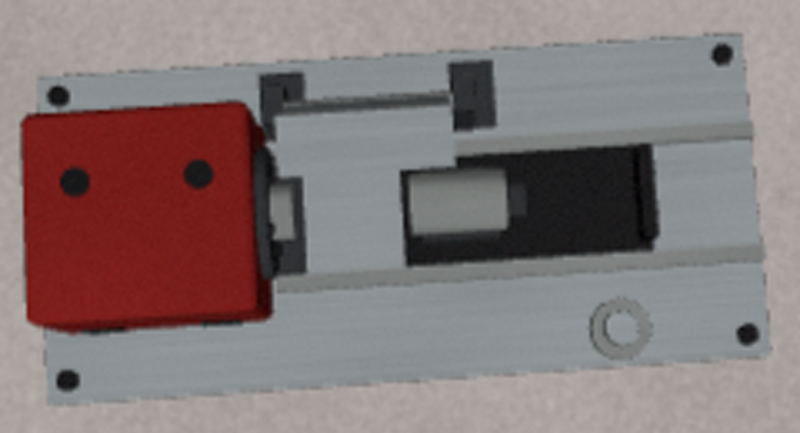

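View pics/s1.png

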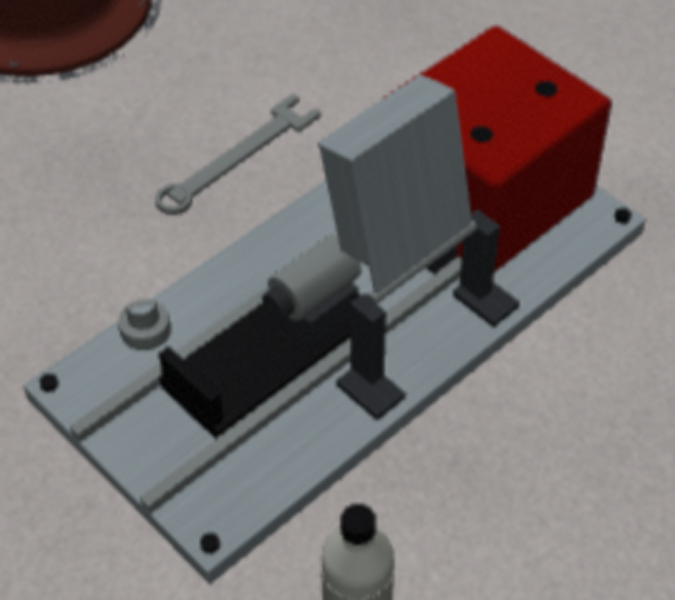

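```bash
cat > fit.py <<'E'
from h import *
from scipy.optimize import least_squares
gt=grab_frame("top"); gs=grab_frame("scene")
t=lambda u,v:(165+(u+.5)/3.3333-.5,200+(v+.5)/3.3333-.5)
s=lambda u,v:(170+(u+.5)/2.5-.5,120+(v+.5)/2.5-.5)
obs=[(gt,(.11,.24,.02),t(38,77)),(gt,(.11,-.24,.02),t(741,35)),(gt,(-.11,-.24,.02),t(771,355)),(gt,(-.11,.24,.02),t(48,404)),
(gs,(-.11,-.24,.02),s(25,388)),(gs,(.11,-.24,.02),s(211,570)),(gs,(.11,.24,.02),s(645,222))]
def W(p,q):
    c,n=np.cos(p[2]),np.sin(p[2]); q=np.atleast_2d(q)
    return np.c_[p[0]+c*q[:,0]-n*q[:,1],p[1]+n*q[:,0]+c*q[:,1],q[:,2]]
f=lambda p:np.concatenate([proj(g,W(p,q))[0]-np.array(o) for g,q,o in obs])
r=least_squares(f,[.5,0,0]); p=r.x
E
python3 - <<'E'
from fit import *
print(p,np.degrees(p[2])); print(r.fun.reshape(-1,2).round(1))
inv=lambda P:(W([0,0,-p[2]],np.array(P)-[p[0],p[1],0]))[0]
# carriage push-plate top edge z=.07 : top crop corners; base front edge
for n,uv,z in [("pp top outer +x",t(650,145),.07),("pp top outer -x",t(656,248),.07),("hub top",t(620,327),.056)]:
    print(n,inv(at_z(gt,*uv,z)).round(4))
for n,uv,z in [("pp top -x outer",s(162,350),.07),("pp top +x outer",s(219,400),.07),("hub",s(144,308),.056)]:
    print(n,inv(at_z(gs,*uv,z)).round(4))
# guard
for a in np.arange(1.2,1.8,.1):
    d=lambda rr,y:(.062-rr*np.cos(a)+.003*np.sin(a), y, .105+rr*np.sin(a)+.003*np.cos(a))
    print(round(a,2),[tuple(np.round((proj(gs,W(p,d(.125,y)))[0]-[170,120])*2.5)) for y in (-.035,.065)],[tuple(np.round((proj(gt,W(p,d(.125,y)))[0]-[165,200])*3.333)) for y in (-.035,.065)])
for n,q in [("stop",(0,.065,.02)),("hinge",(.062,.015,.105))]: print(n,W(p,q))
E
```

```text
[ 0.49180751 -0.00754541  0.08249991] 4.726896588060565
[[-0.7 -0.6]
 [-0.  -1.8]
 [ 0.3 -0.9]
 [-0.5 -0. ]
 [-1.5 -1.7]
 [-1.3  0.7]
 [ 0.6 -1.8]]
pp top outer +x [ 0.0272 -0.1646  0.07  ]
pp top outer -x [-0.0398 -0.1628  0.07  ]
hub top [-0.0879 -0.1368  0.056 ]
pp top -x outer [-0.0287 -0.1626  0.07  ]
pp top +x outer [ 0.0341 -0.1613  0.07  ]
hub [-0.0786 -0.1418  0.056 ]
1.2 [(np.float64(332.0), np.float64(150.0)), (np.float64(435.0), np.float64(81.0))] [(np.float64(452.0), np.float64(133.0)), (np.float64(275.0), np.float64(145.0))]
1.3 [(np.float64(344.0), np.float64(156.0)), (np.float64(447.0), np.float64(86.0))] [(np.float64(451.0), np.float64(111.0)), (np.float64(273.0), np.float64(123.0))]
1.4 [(np.float64(357.0), np.float64(163.0)), (np.float64(460.0), np.float64(92.0))] [(np.float64(449.0), np.float64(89.0)), (np.float64(272.0), np.float64(101.0))]
1.5 [(np.float64(370.0), np.float64(171.0)), (np.float64(473.0), np.float64(100.0))] [(np.float64(448.0), np.float64(67.0)), (np.float64(271.0), np.float64(79.0))]
1.6 [(np.float64(383.0), np.float64(181.0)), (np.float64(487.0), np.float64(109.0))] [(np.float64(446.0), np.float64(45.0)), (np.float64(269.0), np.float64(57.0))]
1.7 [(np.float64(396.0), np.float64(193.0)), (np.float64(500.0), np.float64(119.0))] [(np.float64(445.0), np.float64(24.0)), (np.float64(268.0), np.float64(36.0))]
1.8 [(np.float64(409.0), np.float64(205.0)), (np.float64(513.0), np.float64(131.0))] [(np.float64(443.0), np.float64(4.0)), (np.float64(268.0), np.float64(16.0))]
stop [[0.4864511  0.05723351 0.02      ]]
hinge [[0.55236054 0.01251276 0.105     ]]
```

```bash
cat > go.py <<'E'
from fit import *
from scipy.spatial.transform import Rotation as Ro
def tool():
    s=state(); q=s["tool_rot"]; return s["tool_pos"],Ro.from_quat([q[1],q[2],q[3],q[0]]).as_matrix(),s
def go(Q,rig=True):
    P,R,s=tool(); T=W(p,Q)[0] if rig else np.array(Q)
    print("TCP",P.round(4),"rig",W([0,0,-p[2]],P-[p[0],p[1],0])[0].round(4),"target",T.round(4),"dxyz cm",(R.T@(T-P)*100).round(2),"F",s["contact_force"].round(1),"t",s["time"])
E
python3 - <<'E'
from go import *
P,R,s=tool(); print(R.round(3)); 
A=W([0,0,p[2]],np.eye(3)).T; print("tool axes in rig\n",(A.T@R).round(3))
g=grab_frame("wrist"); print("cam in tool",(R.T@(g["pose"][:3,3]-P)).round(3))
print("oil", at_z(gt,358,160,.12), at_z(gs,313,328,.12))
go((0,-.2,.28))
E
```

```text
[[ 0.926 -0.     0.377]
 [-0.377 -0.     0.926]
 [-0.    -1.    -0.   ]]
tool axes in rig
 [[ 0.892 -0.     0.452]
 [-0.452 -0.     0.892]
 [-0.    -1.    -0.   ]]
cam in tool [-0.083 -0.141  0.   ]
oil [ 0.70360678 -0.16084767  0.12      ] [ 0.70032918 -0.16872235  0.12      ]
TCP [0.2358 0.5788 0.2313] rig [-0.2069  0.6055  0.2313] target [ 0.5083 -0.2069  0.28  ] dxyz cm [ 54.88  -4.87 -62.48] F [-0.4  0.6  0.3] t 0.5
```

```bash
python3 -m crank '[[[-1,0,-1.7,0,-9],[-1,0,-1.7,0,-9],[-1,0,-1.6,0,-9],[-1,1.4,0,-5.5,0],[-1,1.4,0,-5.5,0],[-1,1.4,0,-5.5,0],[-1,1.4,0,-5.5,0],[-1,1.4,0,-5.5,0]]]'
python3 - <<'E'
from go import *
A=W([0,0,p[2]],np.eye(3)).T; print((A.T@tool()[1]).round(3)); go((0,-.2,.28))
E
```

```text
time: 1.5
tool_pos: [0.329, 0.3091, 0.2816]
tool_rot: [0.707, -0.706, -0.03, 0.03]
contact_force: [0.6, 0.7, 0.8]
gripper_width: 0.006
[[ 1.     0.002  0.004]
 [-0.004 -0.001  1.   ]
 [ 0.002 -1.    -0.001]]
TCP [0.3302 0.3072 0.2816] rig [-0.1352  0.327   0.2816] target [ 0.5083 -0.2069  0.28  ] dxyz cm [ 13.74   0.22 -52.64] F [-0.3  1.8 -0.3] t 1.6
```

```bash
python3 -m crank '[[[-1,1.6,0,-5.5,0],[-1,1.6,0,-5.5,0],[-1,1.6,0,-5.5,0],[-1,1.6,0,-5.5,0],[-1,1.6,0,-5.5,0],[-1,1.6,0,-5.5,0],[-1,1.6,0,-5.5,0],[-1,1.6,0,-5.5,0]]]';python3 -m crank '[[[-1,0.7,3,-4,0],[-1,0.2,5,-3,0],[-1,0,5,-1,0],[-1,0,0,0,0]]]'
python3 - <<'E'
from go import *
go((0,-.2,.05))
g=grab_frame("wrist"); cv2.imwrite("pics/w2.png",g["frame"][:,:,::-1])
crop(gt,"pics/t2.png",165,200,405,330); crop(gs,"pics/s2.png",170,120,440,360)
E
```

```text
time: 2.6
tool_pos: [0.4942, -0.1183, 0.2816]
tool_rot: [0.707, -0.706, -0.03, 0.03]
contact_force: [-0.3, -0.2, -0.0]
gripper_width: -0.0
time: 3.1
tool_pos: [0.5064, -0.1944, 0.1463]
tool_rot: [0.708, -0.705, -0.027, 0.033]
contact_force: [-0.3, 0.5, 0.0]
gripper_width: 0.001
TCP [ 0.5098 -0.1955  0.1524] rig [ 0.0024 -0.1888  0.1524] target [ 0.5083 -0.2069  0.05  ] dxyz cm [-0.26 10.24 -1.12] F [1.2 0.4 0.2] t 3.2
pics/t2.png 3.3333333333333335
pics/s2.png 2.5
```

View pics/w2.png

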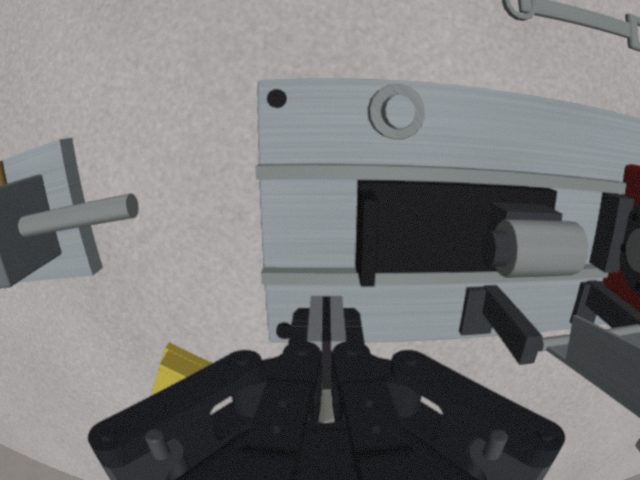

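View pics/s2.png

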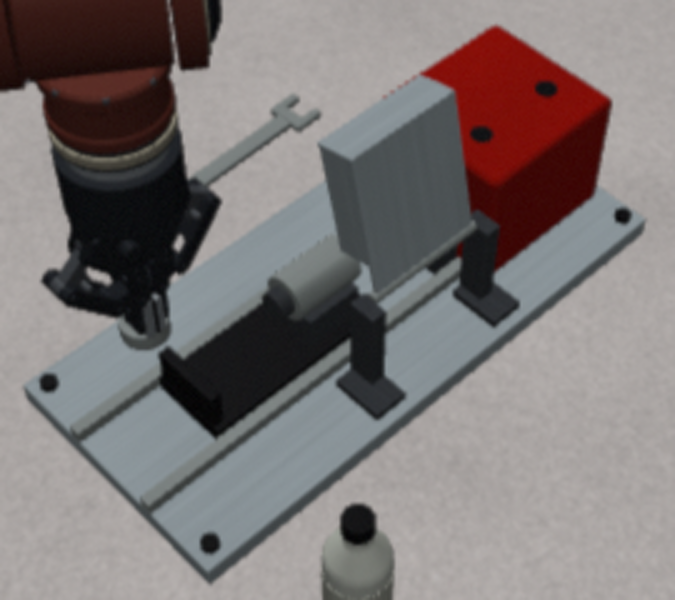

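Run:
```python
from go import *
for i in range(4): go((0,-.2,.05))
```

```text
TCP [ 0.5109 -0.196   0.1547] rig [ 0.0035 -0.1894  0.1547] target [ 0.5083 -0.2069  0.05  ] dxyz cm [-0.4  10.47 -1.02] F [ 0.1 -0.8  0.2] t 3.35
TCP [ 0.5109 -0.196   0.1547] rig [ 0.0035 -0.1894  0.1547] target [ 0.5083 -0.2069  0.05  ] dxyz cm [-0.4  10.47 -1.02] F [ 0.1 -0.8  0.2] t 3.35
TCP [ 0.5109 -0.196   0.1547] rig [ 0.0035 -0.1894  0.1547] target [ 0.5083 -0.2069  0.05  ] dxyz cm [-0.4  10.47 -1.02] F [ 0.1 -0.8  0.2] t 3.35
TCP [ 0.5109 -0.196   0.1547] rig [ 0.0035 -0.1894  0.1547] target [ 0.5083 -0.2069  0.05  ] dxyz cm [-0.4  10.47 -1.02] F [ 0.1 -0.8  0.2] t 3.35
```

```bash
python3 -m crank '[[[-1,-0.3,3,-0.5,0],[-1,0,3,-0.3,0],[-1,0,3,0,0],[-1,0,1.5,0,0],[-1,0,0,0,0],[-1,0,0,0,0]]]'
python3 - <<'E'
from go import *
go((0,-.18,.05))
g=grab_frame("wrist"); cv2.imwrite("pics/w3.png",g["frame"][:,:,::-1])
crop(gs,"pics/s3.png",170,200,350,320)
E
```

```text
time: 4.1
tool_pos: [0.508, -0.2047, 0.0482]
tool_rot: [-0.706, 0.707, 0.031, -0.029]
contact_force: [0.1, -0.9, -0.2]
gripper_width: -0.001
TCP [ 0.5079 -0.2047  0.0481] rig [-0.0002 -0.1978  0.0481] target [ 0.5066 -0.1869  0.05  ] dxyz cm [ 0.02 -0.19  1.78] F [ 0.2 -0.  -0.1] t 4.2
pics/s3.png 4.444444444444445
```

View pics/w3.png

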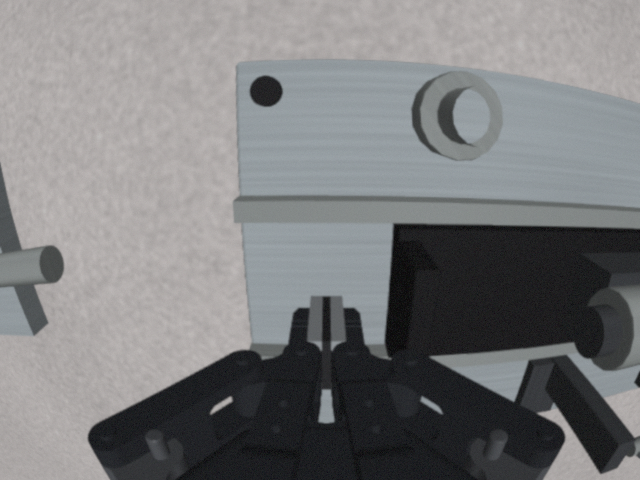

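View pics/s3.png

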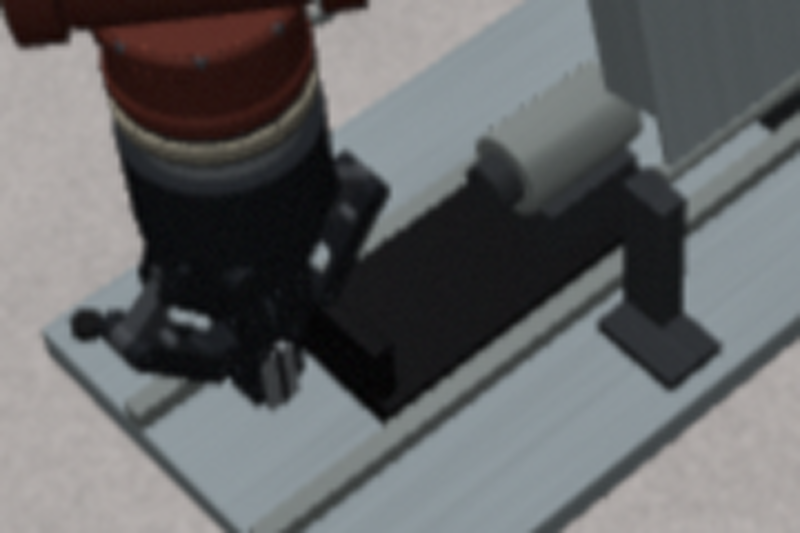

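```bash
python3 -m crank '[[[-1,0,0,0.5,0],[-1,0,0,0.5,0],[-1,0,0,0.5,0],[-1,0,0,0.5,0],[-1,0,0,0.5,0],[-1,0,0,0.5,0]]]'; python3 -m crank '[[[-1,0,0,0.6,0],[-1,0,0,0.6,0],[-1,0,0,0.6,0],[-1,0,0,0.6,0],[-1,0,0,0.6,0],[-1,0,0,0,0]]]';python3 - <<'E'
from go import *
go((0,-.1145,.05))
crop(gs,"pics/s4.png",170,160,410,320)
E
```

```text
time: 5.0
tool_pos: [0.5042, -0.1742, 0.0463]
tool_rot: [-0.706, 0.707, 0.03, -0.03]
contact_force: [0.3, -2.2, -1.0]
gripper_width: -0.0
time: 5.75
tool_pos: [0.5016, -0.1433, 0.0463]
tool_rot: [0.707, -0.706, -0.03, 0.03]
contact_force: [0.2, 0.1, 0.2]
gripper_width: 0.003
TCP [ 0.5016 -0.1437  0.0463] rig [-0.0014 -0.1365  0.0463] target [ 0.5012 -0.1217  0.05  ] dxyz cm [ 0.15 -0.37  2.2 ] F [ 0.5 -0.7 -0.1] t 5.85
pics/s4.png 3.3333333333333335
```

View pics/s4.png

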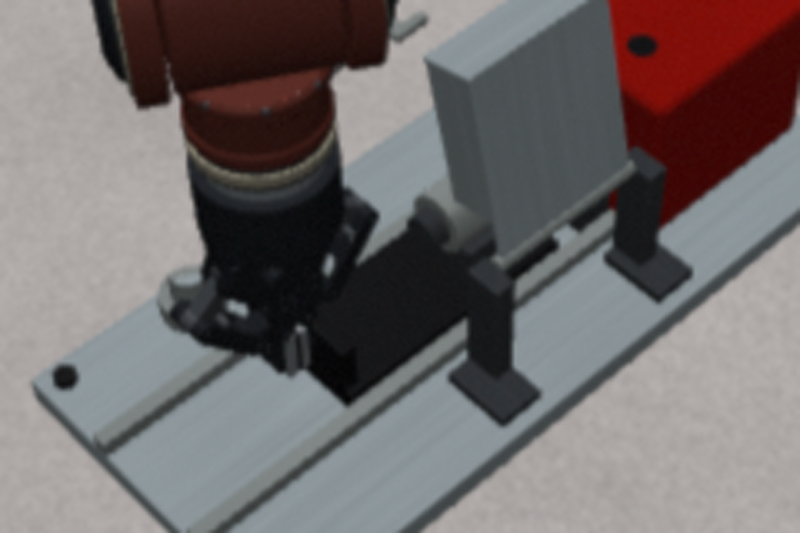

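```bash
python3 -m crank '[[[-1,0,0,0.5,0],[-1,0,0,0.5,0],[-1,0,0,0.5,0],[-1,0,0,0.2,0]]]'; for i in 1; do python3 -m crank '[[[-1,0,0,0.2,0],[-1,0,0,0.1,0],[-1,0,0,0.1,0]]]'; python3 -m crank '[[[-1,0,0,0.1,0],[-1,0,0,0.1,0]]]'; done
```

```text
time: 6.35
tool_pos: [0.5003, -0.1272, 0.0464]
tool_rot: [-0.706, 0.707, 0.03, -0.03]
contact_force: [0.4, -3.2, -0.4]
gripper_width: 0.001
time: 6.72
tool_pos: [0.5, -0.1235, 0.0464]
tool_rot: [-0.706, 0.707, 0.03, -0.03]
contact_force: [0.5, -3.7, -0.5]
gripper_width: -0.0
time: 6.98
tool_pos: [0.4998, -0.1215, 0.0464]
tool_rot: [-0.706, 0.707, 0.03, -0.03]
contact_force: [0.9, -3.3, -0.8]
gripper_width: 0.002
```

Sliding friction is about 3 N; continue slowly until the force rises.

```bash
python3 -m crank '[[[-1,0,0,0.1,0],[-1,0,0,0.1,0]]]'; python3 -m crank '[[[-1,0,0,0.1,0],[-1,0,0,0.1,0]]]';python3 -m crank '[[[-1,0,0,0.1,0],[-1,0,0,0.1,0]]]'
```

```text
time: 7.22
tool_pos: [0.4998, -0.1207, 0.0466]
tool_rot: [-0.705, 0.708, 0.03, -0.03]
contact_force: [-0.5, -9.4, 0.0]
gripper_width: -0.004
time: 7.48
tool_pos: [0.5001, -0.1205, 0.0473]
tool_rot: [-0.704, 0.709, 0.031, -0.03]
contact_force: [-1.6, -15.4, 1.2]
gripper_width: -0.001
time: 7.72
tool_pos: [0.5004, -0.1203, 0.0481]
tool_rot: [-0.703, 0.71, 0.031, -0.03]
contact_force: [-1.8, -21.1, 2.2]
gripper_width: -0.006
```

```bash
python3 -m crank '[[[-1,0,0,-0.6,0],[-1,0,0,-1.0,0],[-1,0,0,-1.5,0],[-1,0,-3,-1,0],[-1,0,-5,0,0],[-1,0,-5,0,0],[-1,0,-5,0,0],[-1,0,0,0,0]]]'
python3 - <<'E'
from go import *
go((0.1,-.2,.27))
g=grab_frame("wrist"); cv2.imwrite("pics/w5.png",g["frame"][:,:,::-1])
crop(gs,"pics/s5.png",230,150,410,285); crop(gt,"pics/t5.png",165,200,405,330)
for z,q in [("stopface x",[(-.035,.065,.046),(.035,.065,.046)]),("ppout top",[(-.03,-.1,.07),(.03,-.1,.07)])]:
  print(z,((proj(gs,W(p,q))-[230,150])*4.444).round(), ((proj(gt,W(p,q))-[165,200])*3.333).round())
E
```

```text
time: 8.72
tool_pos: [0.5053, -0.1578, 0.2322]
tool_rot: [-0.705, 0.708, 0.033, -0.027]
contact_force: [0.4, 0.1, -0.2]
gripper_width: -0.003
TCP [ 0.5028 -0.1566  0.2265] rig [-0.0013 -0.1494  0.2265] target [ 0.6079 -0.1986  0.27  ] dxyz cm [10.12 -4.34 -5.08] F [ 0.2  0.9 -0.4] t 8.825
pics/s5.png 4.444444444444445
pics/t5.png 3.3333333333333335
stopface x [[404. 238.]
 [513. 322.]] [[303. 267.]
 [297. 161.]]
ppout top [[134. 404.]
 [229. 486.]] [[556. 238.]
 [549. 146.]]
```

View pics/w5.png

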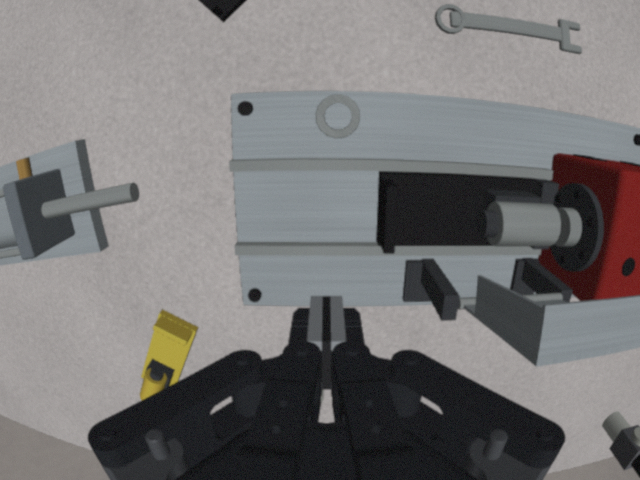

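View pics/s5.png

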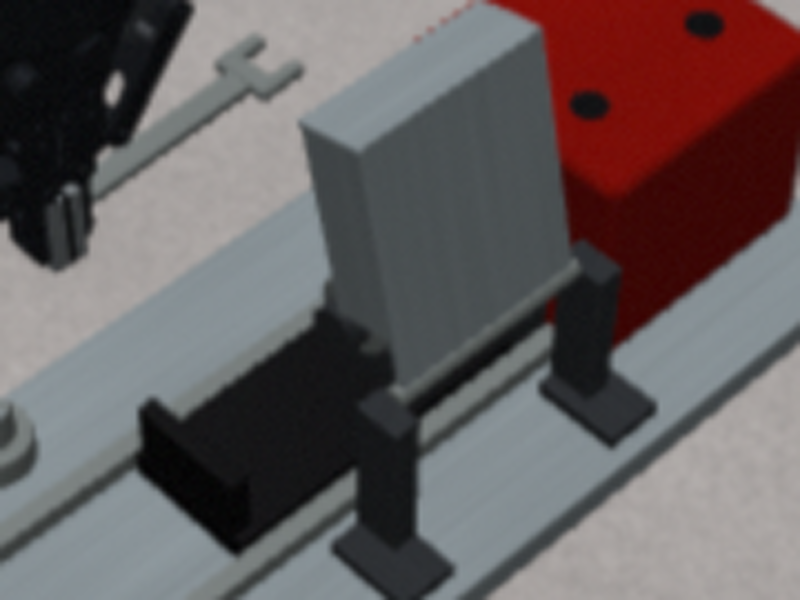

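View pics/t5.png

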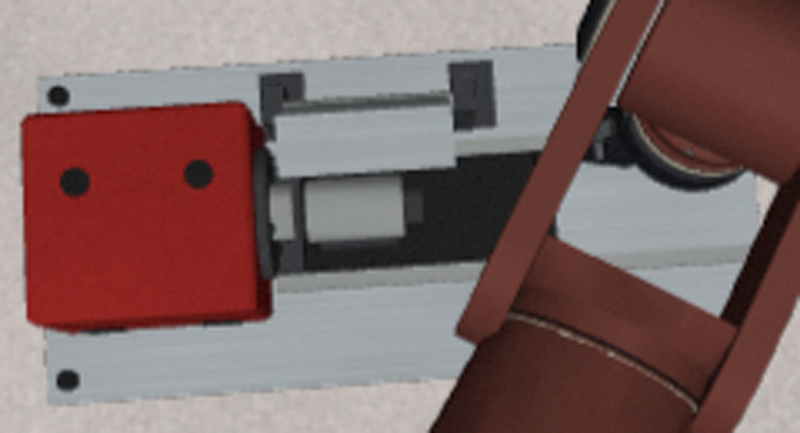

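```bash
python3 -m crank '[[[-1,2,-4,0,0],[-1,4,-3,0,0],[-1,5,0,0,0],[-1,3,0,0.4,0],[-1,0,0,4,0],[-1,0,0,5,0],[-1,0,0,4,0],[-1,0,0,2,0]]]'; python3 -m crank '[[[-1,0,0,0,0],[-1,0,0,0,0]]]'
python3 - <<'E'
from go import *
go((0.12,.005,.195)); crop(gs,"pics/s6.png",230,50,470,230)
E
```

```text
time: 9.88
tool_pos: [0.6283, 0.0107, 0.2937]
tool_rot: [0.707, -0.706, -0.029, 0.032]
contact_force: [0.4, 0.4, 0.1]
gripper_width: -0.001
time: 10.12
tool_pos: [0.6292, 0.0078, 0.2957]
tool_rot: [-0.706, 0.707, 0.029, -0.03]
contact_force: [-1.1, -0.3, -1.3]
gripper_width: 0.003
TCP [0.6294 0.0076 0.2961] rig [0.1383 0.0037 0.2961] target [0.611  0.0073 0.195 ] dxyz cm [-1.83 10.11  0.13] F [ 0.3  0.7 -0.9] t 10.225
pics/s6.png 3.3333333333333335
```

View pics/s6.png

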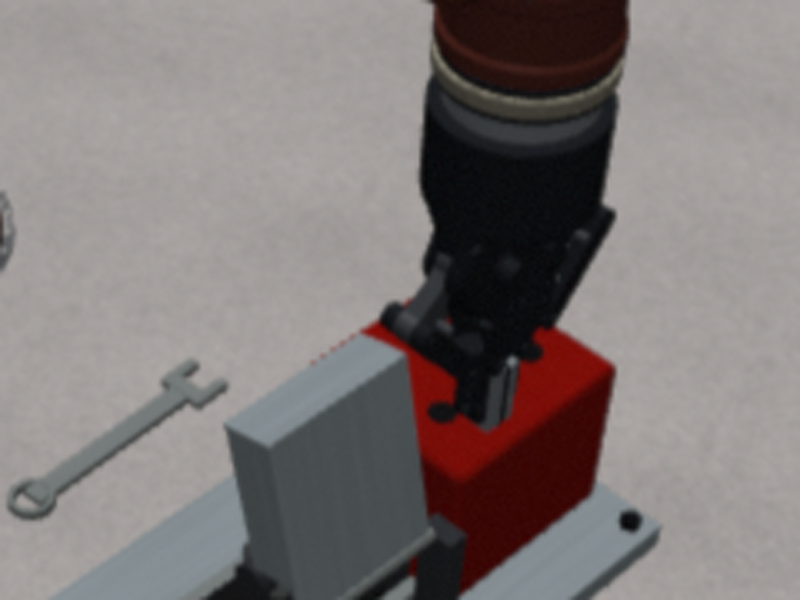

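```bash
python3 -m crank '[[[-1,0,3,0,0],[-1,-0.5,4,0,0],[-1,-1.3,3,0,0],[-1,-2,0.1,0,0],[-1,-1.5,0,0,0],[-1,-0.5,0,0,0],[-1,0,0,0,0]]]'
python3 - <<'E'
from go import *
go((0.055,.005,.195)); crop(gs,"pics/s7.png",230,50,470,230)
E
```

```text
time: 11.1
tool_pos: [0.5719, 0.0037, 0.1963]
tool_rot: [-0.706, 0.707, 0.03, -0.029]
contact_force: [0.1, 0.1, -0.1]
gripper_width: -0.0
TCP [0.5721 0.004  0.1961] rig [0.0809 0.0048 0.1961] target [0.5462 0.002  0.195 ] dxyz cm [-2.59  0.1   0.02] F [0.9 0.1 0.5] t 11.2
pics/s7.png 3.3333333333333335
```

View pics/s7.png

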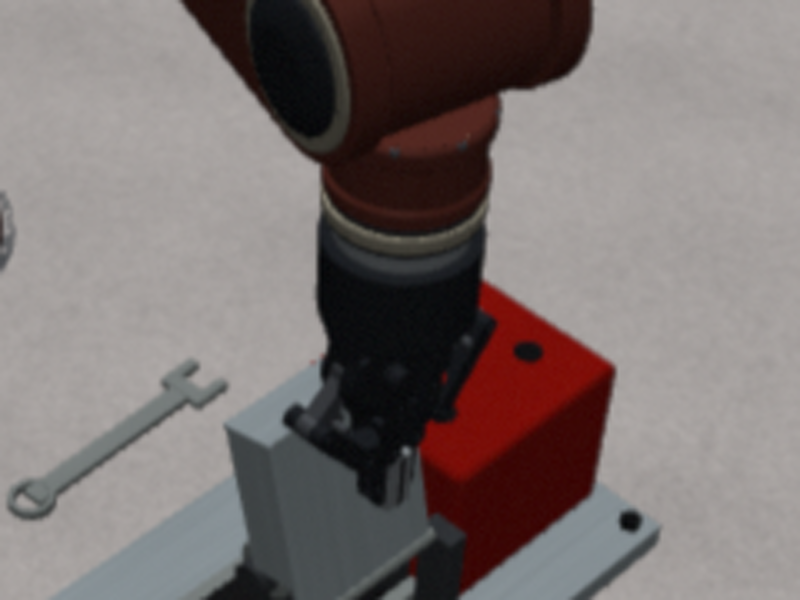

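```bash
python3 -m crank '[[[-1,-0.9,0,0,0],[-1,-0.9,0,0,0],[-1,-0.8,0.1,0,0],[-1,-0.6,0.2,0,0],[-1,-0.6,0.3,0,0],[-1,-0.8,0.4,0,0],[-1,-0.8,0.4,0,0]]]'
python3 - <<'E'
from go import *
go((0.019,.005,.177)); crop(gs,"pics/s8.png",230,50,470,230)
E
```

```text
time: 12.08
tool_pos: [0.517, -0.0006, 0.181]
tool_rot: [-0.706, 0.707, 0.03, -0.03]
contact_force: [1.4, -0.4, 1.6]
gripper_width: 0.003
TCP [ 5.161e-01 -5.000e-04  1.801e-01] rig [0.0248 0.005  0.1801] target [ 0.5103 -0.001   0.177 ] dxyz cm [-0.58  0.31 -0.  ] F [-0.2 -0.5 -0.2] t 12.175
pics/s8.png 3.3333333333333335
```

View pics/s8.png

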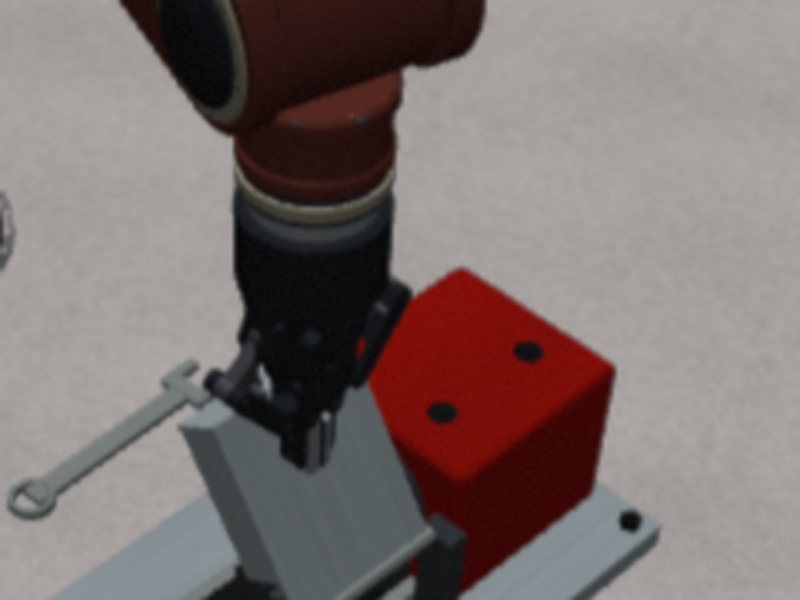

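```bash
python3 -m crank '[[[-1,-0.7,0.5,0,0],[-1,-0.8,0.7,0,0],[-1,-0.5,0.5,0,0],[-1,-0.5,0.5,0,0],[-1,-0.4,0.6,0,0],[-1,-0.3,0.5,0,0],[-1,-0.3,0.6,0,0],[-1,-0.2,0.6,0,0]]]'
python3 - <<'E'
from go import *
go((-.017,.005,.108)); crop(gs,"pics/s9.png",230,50,470,230)
E
```

```text
time: 13.18
tool_pos: [0.4805, -0.0036, 0.1358]
tool_rot: [-0.706, 0.707, 0.03, -0.03]
contact_force: [-0.4, -1.0, 0.9]
gripper_width: -0.002
TCP [ 0.48   -0.0035  0.1351] rig [-0.0114  0.005   0.1351] target [ 0.4745 -0.004   0.108 ] dxyz cm [-0.55  2.71  0.  ] F [-0.8  0.5 -0.5] t 13.275
pics/s9.png 3.3333333333333335
```

View pics/s9.png

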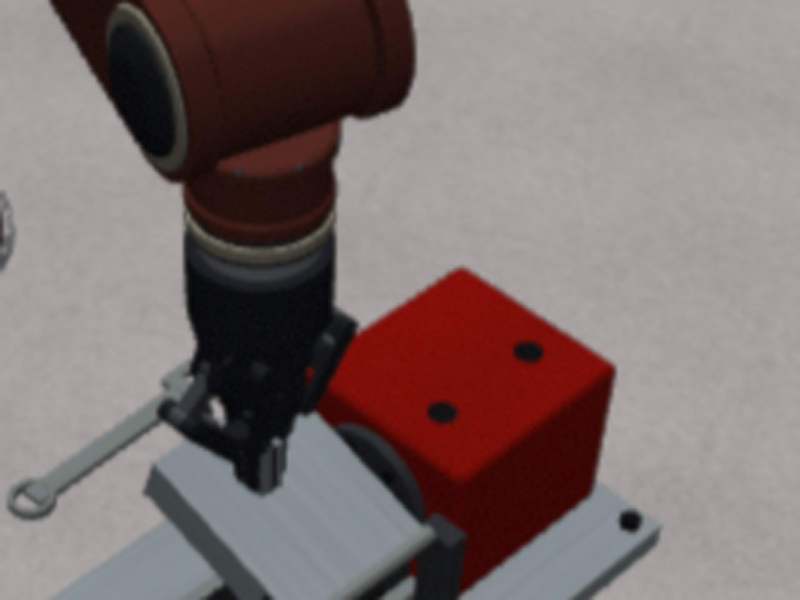

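```bash
python3 -m crank '[[[-1,-0.3,0.6,0,0],[-1,-0.3,0.6,0,0],[-1,-0.2,0.5,0,0],[-1,-0.2,0.4,0,0],[-1,0,0.2,0,0]]]'; python3 -m crank '[[[-1,0,0.2,0,0],[-1,0,0.1,0,0]]]';python3 -m crank '[[[-1,0,0.1,0,0],[-1,0,0.1,0,0]]]';python3 -m crank '[[[-1,0,0.1,0,0],[-1,0,0.1,0,0]]]'
```

```text
time: 13.9
tool_pos: [0.4702, -0.0044, 0.1128]
tool_rot: [0.707, -0.706, -0.029, 0.03]
contact_force: [-0.2, 0.2, 0.6]
gripper_width: -0.002
time: 14.15
tool_pos: [0.4706, -0.0044, 0.1101]
tool_rot: [0.706, -0.706, -0.03, 0.03]
contact_force: [-0.3, -1.0, 0.2]
gripper_width: 0.0
time: 14.4
tool_pos: [0.4708, -0.0045, 0.1083]
tool_rot: [-0.706, 0.706, 0.03, -0.03]
contact_force: [-0.9, 0.1, 0.9]
gripper_width: -0.002
time: 14.65
tool_pos: [0.4709, -0.0045, 0.1079]
tool_rot: [-0.706, 0.706, 0.03, -0.03]
contact_force: [-7.3, 1.2, 13.6]
gripper_width: 0.002
```

```bash
python3 -m crank '[[[-1,0,0.1,0,0],[-1,0,0,0,0]]]';python3 -m crank '[[[-1,0.1,-0.5,0,0],[-1,0,-2,0,0],[-1,0,-4,0,0],[-1,0,-5,0,0],[-1,-4,-3,-3,0],[-1,-5,0,-5,0],[-1,0,0,-5,0],[-1,0,0,-5,0]]]'; python3 -m crank '[[[-1,0,0,-5,0],[-1,0,0,-4,0],[-1,0,0,0,0],[-1,0,0,0,0]]]';python3 - <<'E'
from go import *
go((-.017,.005,.108)); crop(gs,"pics/s10.png",170,120,440,320);crop(gt,"pics/t10.png",165,200,405,330)
g=grab_frame("wrist"); cv2.imwrite("pics/w10.png",g["frame"][:,:,::-1])
for a in (0,.03,.06):
  q=[(.062-.125*np.cos(a)+.003*np.sin(a),y,.105+.125*np.sin(a)+.003*np.cos(a)) for y in(-.035,.065)]
  print(a,((proj(gs,W(p,q))-[170,120])*2.963).round(), ((proj(gt,W(p,q))-[165,200])*3.333).round())
E
```

```text
time: 14.9
tool_pos: [0.4709, -0.0045, 0.1079]
tool_rot: [-0.706, 0.706, 0.03, -0.03]
contact_force: [-8.4, 0.1, 15.6]
gripper_width: -0.0
time: 15.9
tool_pos: [0.4023, -0.1865, 0.2507]
tool_rot: [-0.706, 0.707, 0.031, -0.029]
contact_force: [0.9, -0.2, -0.5]
gripper_width: 0.001
time: 16.4
tool_pos: [0.4101, -0.2743, 0.2499]
tool_rot: [0.707, -0.706, -0.03, 0.03]
contact_force: [-0.1, -0.2, 0.3]
gripper_width: 0.0
TCP [ 0.4103 -0.2738  0.2502] rig [-0.1032 -0.2586  0.2502] target [ 0.4745 -0.004   0.108 ] dxyz cm [ 8.7  14.23 26.33] F [ 1.  -0.2  0.5] t 16.5
pics/s10.png 2.962962962962963
pics/t10.png 3.3333333333333335
0 [[307. 238.]
 [420. 163.]] [[460. 293.]
 [298. 304.]]
0.03 [[307. 234.]
 [420. 159.]] [[460. 292.]
 [298. 303.]]
0.06 [[307. 230.]
 [420. 155.]] [[460. 291.]
 [297. 303.]]
```

View pics/s10.png

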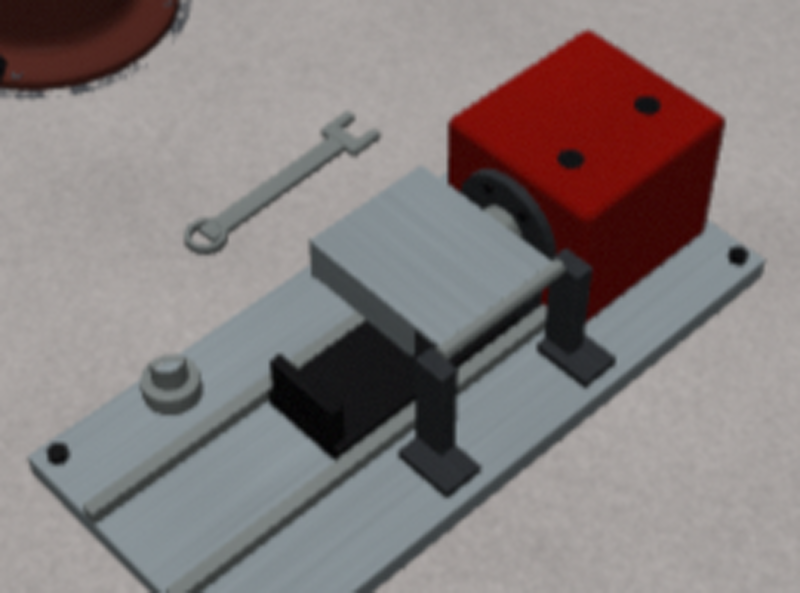

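View pics/t10.png

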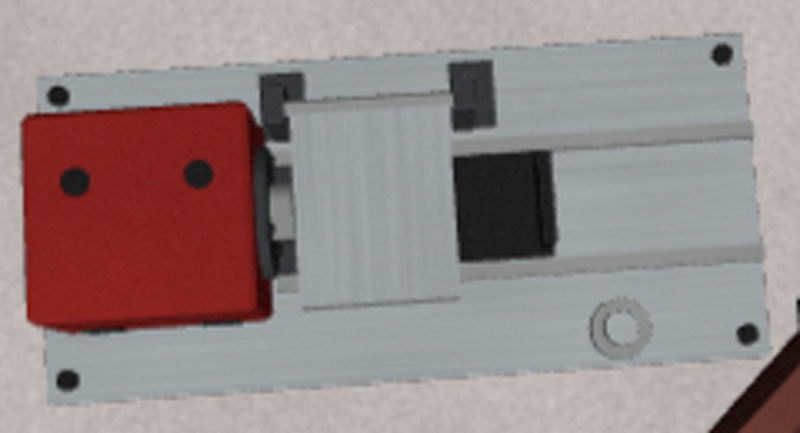

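View pics/w10.png

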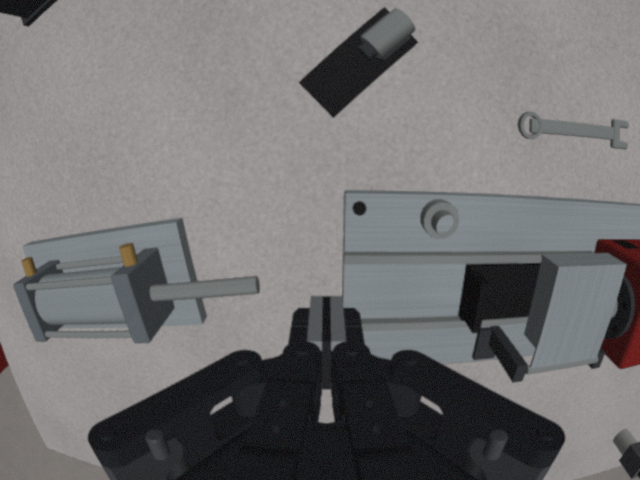

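Run:
```python
from plant import *
print(job_done())
```

```text
the job is handed in; nothing more can be done
None
```

The carriage is home against the end stop and the guard cover is shut, done in that order by pushing with the closed fingertips. I handed the job in at about 16.6 s of the 51 s allowed.

- **Carriage:** It slid at about 3 N. The force then rose to 21 N while the tool stayed still, with the push face at about rig y = -99 mm (home is -100 mm). After the guard was shut, the top camera put the push plate 65 mm from where it started, which agrees with home to about 2 mm.
- **Guard:** I pushed it over and down from behind. The tool stopped at 107.9 mm (the shut height is 108 mm) and held there at about 16 N. After the arm backed off, the guard's edge in the pictures lay within about 2 px (some 4 mm) of where a shut guard should appear.
- **Bystanders:** The spare hub has not moved in the top view and the wrench looks where it was. The oil bottle was outside the final close-ups; the arm passed well above its height.
- **Forces and disagreements:** The highest force I read was about 21 N. The fitted rig position was off by up to 1.8 px, and my first reading of the push plate's sideways position differed by 9 mm between the two cameras. That did not affect the pushes, and no check failed.

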